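# Take the blue bayonet cover off the bottling-line filter

### The arm

A 6-joint arm with a two-finger parallel gripper is mounted at the origin on the work surface. World frame = base frame: x ahead of the robot, y to its left, z up, the work surface at z = 0. Lengths are in m, angles in rad, forces in N, time in s.
With the tool pointing down it reaches from about 0.225 to 0.875 m from the base axis. Payload 3.4 kg.
Tool frame: the origin (TCP) lies midway between the tips of the shut fingers; the grasp point (between the pads) lies 19 mm behind it (manip.tcp_to_grasp is the distance from the TCP to the grasp point, in m); x points along the fingers, y is the direction in which the jaws open and shut, and the axes are right-handed (so a half turn about x gives the same grasp; the last joint's range is limited). The gripper opens to 85 mm and grips with 20 to 120 N. Pads are 22 mm wide; open, the fingers measure 114 mm over their backs; the gripper's body (76 mm by 85 mm) begins 54 mm behind the grasp point. The pads swing forward as they close: fully open they stand 13 mm farther back than shut.
Start: joints at [-1.403, 0.276, 1.505, -0, 1.361, -0.121], TCP at [0.164, -0.551, 0.231] pointing down, gripper open.
Joint ranges: [-2.89, 2.89], [-0.75, 2.08], [0.22, 2.7], [-1.18, 4.32], [0.11, 2.71], [-2.7, 2.7]. Speed limits (rad/s): [2.57, 2.57, 3.14, 3.14, 3.14, 3.14].

### API

Orientations are given as a unit quaternion [w, x, y, z].
In Python, from rig import readout, eyes, job, manip gives the robot as it stands. The module is installed in compiled form; this text tells all that it offers.
- The arm moves only by the tool carry_out, never from a script. Its argument "deltas" is one flat list of numbers, 7 for each row, row after row: the shift along the tool's x, y, z scaled (see below), then the turn, a rotation vector about the tool's x, y, z scaled (see below), then the opening, from -1 (shut) to 1 (fully open). In form: [dx, dy, dz, ax, ay, az, grip, dx, dy, dz, ax, ay, az, grip, ...]. A call has 1 to 10 rows; each row shifts and turns the commanded pose from where the row before left it, along the tool's axes as they then stand; what a row does not reach is not made up. The controller multiplies each number of a shift by 60 mm and each number of a turn by 4 degrees. A row lasts 1/8 s, in which the tool goes at most 62.5 mm and 10.7 degrees, less where a joint would pass 70% of its speed; a pose out of reach is approached as far as the arm can. A call with a number of a shift or a turn outside -1 to 1 is refused whole. A call with a gripper value outside its range is refused whole. The fingers move at their own pace and stop on an object; "newtons" is the grip in N (left out, the last holds). Time passes only in rows, so rows that do not move let the fingers close. It gives the time, the measured TCP pose, the force and the opening at its end, in the units of the state.
- readout.get_state(): the state, without advancing time (a new reading comes with each control period).
- eyes.get_image(name): name is "scene" or "top" or "wrist"; returns a dict with "color" (384x512x3 uint8, red, green, blue), "z_map" (384x512 float32, m along the optical axis (not along the pixel's ray), 0 where there is no reading), "mtx" (3x3 intrinsics, pixels), "origin" and "orientation" of the camera in the world. Camera axes: x right, y down, z forward; pixel columns grow to the right and rows downward; lengths in m; the calibration is good to about 2 mm. A picture is of the moment at which its call begins.
- job.sign_off(): hands the job in, once; it reports no verdict.
The state is a dict: "clock": time; "qpos": joint angles; "qd": joint speeds; "effort": joint torques, N m; "position": TCP position; "ee_rot": TCP orientation; "contact_force": force on the tool from outside, world axes, zero at the start; "moment": the same for the moment, N m; "width": finger opening in m.
Only numpy, scipy, OpenCV 4.12 (cv2) and the standard library are available. Lean on these libraries where they do the work, as an engineer would, in place of code of your own. Each camera call takes 0.05 s, during which the arm holds its last target.

### The job

The filter under the blue cover is due for a change. Twist the blue cover a quarter turn anticlockwise (seen from above) while it sits on its housing, then lift it straight off and set it down gently inside the white tray, flat on its underside with the grip bar up, and let go. Leave the red cover on the other housing as it is.

Things in the scene. Friction and masses are not known exactly. Their poses are not given: they have to be found in the camera images.
- cover: Blue plastic bayonet cover, 0.3 kg, loose, locked on its housing at first. Disc 76 mm across, 16 mm thick; two lugs 16 mm wide, 8 mm thick at its foot along +x and -x, 96 mm over their tips. On top a grip bar along x: 62 mm long, 18 mm wide, 16 to 54 mm above the origin, white mark at its +x end. Origin: centre of the flat underside, 60 mm above the bench when seated; z up.
- housing: Round steel filter housing fixed under the blue cover: 112 mm across and 76 mm high at its lug ring, seat at 60 mm. Origin: centre of underside; z up. Locked, the cover's x axis is within 10 deg of this x axis, lugs under metal roofs. The cover turns with light friction, anticlockwise from above (yaw grows): lugs free at 65 to 100 deg past this x axis, stop at 103. Play: 3 mm sideways, 2 mm up.
- tray: White plastic parts tray fixed on the bench, 180 x 180 mm outside, walls 5 mm thick and 16 mm high, floor 5 mm thick. Origin: centre of its underside on the bench; z up.
- red_bar_end (a point): Point on the red cover, to be left alone: top of its grip bar at the white-marked end, 31 mm along the bar from the cover's axis, 114 mm above the bench. The red cover and its housing have the same shape and size as the blue one's; pipe stubs on both housings reach 80 mm from the axis at 26 mm height.

How it is judged:
By the outcome, as a careful person would: the job done as asked, in the order asked, and still so for the second after the job is handed in, with the robot touching nothing.
It also fails if it takes over 42 s, if anything falls off the work surface, if the arm or the gripper's body presses on something with over 40 N, if the wrist force passes 120 N, or if a joint passes its speed limit or range.

## Working session

There is one attempt and no reset: what is moved stays moved. The work goes in short steps, Python scripts to look and compute and a tool call to move; the robot and the scene stay as the last step left them, time stands still between calls to the robot, and variables do not carry over. Pictures are saved under pics/ and viewed, and the job is handed in when it is done.

Besides the shell and the picture viewer there is one more tool, called after ">>>" as name(argument=value, ...) on one line, values as JSON. carry_out: Moves the arm, as the interface text tells. Its arguments: {"type":"object","properties":{"deltas":{"type":"array"},"newtons":{"type":"number"}},"required":["deltas"]}

```bash
mkdir -p pics
python3 - <<'E'
from rig import readout, eyes
import cv2,numpy as np
print(readout.get_state())
for n in("scene","top","wrist"):
    im=eyes.get_image(n); cv2.imwrite(f"pics/{n}0.png",im["color"][:,:,::-1]); np.savez(f"pics/{n}0.npz",**im)
    print(n,im["mtx"].round(1).tolist(),im["origin"],im["orientation"])
E
```

```text
{'clock': 0.0, 'qpos': array([-1.40300047e+00,  2.76590962e-01,  1.50613986e+00,  4.30770253e-06,
        1.36071025e+00, -1.20967219e-01]), 'qd': array([-0.00150446, -0.0010735 ,  0.00082608,  0.00016607, -0.0006614 ,
        0.00052007]), 'effort': array([-1.27194426e-04, -4.16779268e+01, -2.45807809e+01, -1.50020842e-04,
        1.11151335e-02, -1.04189758e-05]), 'position': array([ 0.16366507, -0.55065651,  0.23043934]), 'ee_rot': array([-0.1010851 , -0.69973533, -0.10239184,  0.69976295]), 'contact_force': array([ 0.65215683, -0.08680487, -0.1324019 ]), 'moment': array([0.02069843, 0.02140503, 0.00134188]), 'width': 0.08546555697121852}
scene [[490.5, 0.0, 246.8], [0.0, 490.5, 198.3], [0.0, 0.0, 1.0]] [ 0.90293464 -0.64452757  0.95421757] [-0.33812948  0.90073657  0.25476461 -0.09714468]
top [[417.0, 0.0, 256.8], [0.0, 417.0, 185.0], [0.0, 0.0, 1.0]] [ 4.02494788e-01 -4.53432029e-04  9.06673437e-01] [ 0.05402114 -0.69529047  0.71397622 -0.06237657]
wrist [[283.8, 0.0, 260.5], [0.0, 283.8, 193.6], [0.0, 0.0, 1.0]] [ 0.2427362  -0.52872108  0.37347018] [ 0.12953651  0.79117141 -0.58981502 -0.09688304]
```

View pics/scene0.png

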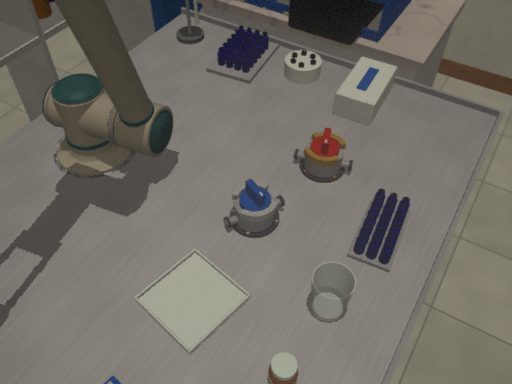

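View pics/top0.png

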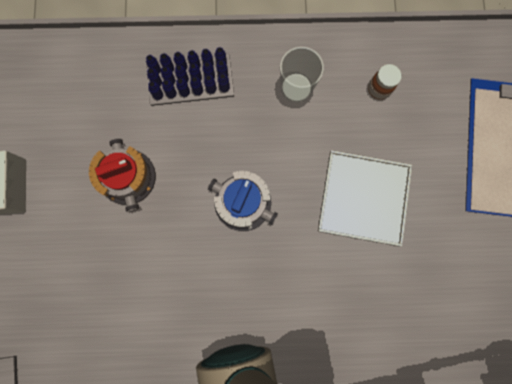

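View pics/wrist0.png

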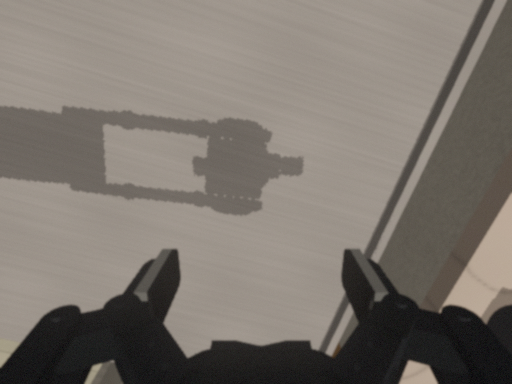

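The top view shows the blue cover at about (243,199), the red one at (118,172) and the tray at about (366,198). The wrist view shows bare bench. Next I'll zoom in and measure.

```bash
cat > h.py <<'E'
import numpy as np,cv2
from scipy.spatial.transform import Rotation as R
def rot(q): return R.from_quat([q[1],q[2],q[3],q[0]]).as_matrix()
def pts(im):
    z=im["z_map"]; v,u=np.mgrid[:z.shape[0],:z.shape[1]]; K=im["mtx"]
    p=np.stack([(u-K[0,2])/K[0,0]*z,(v-K[1,2])/K[1,1]*z,z],-1)
    return p@rot(im["orientation"]).T+im["origin"]
def ray(im,uv,h):
    K=im["mtx"]; uv=np.atleast_2d(uv).astype(float)
    d=np.c_[(uv-[K[0,2],K[1,2]])/[K[0,0],K[1,1]],np.ones(len(uv))]@rot(im["orientation"]).T
    return im["origin"]+d*((h-im["origin"][2])/d[:,2:])
def tri(ims,uvs):
    A=np.zeros((3,3));b=np.zeros(3)
    for im,uv in zip(ims,uvs):
        d=ray(im,uv,0)[0]-im["origin"];d/=np.linalg.norm(d);P=np.eye(3)-np.outer(d,d);A+=P;b+=P@im["origin"]
    return np.linalg.solve(A,b)
def crop(im,c,r,s,name):
    cv2.imwrite(name,cv2.resize(im["color"][c[1]-r:c[1]+r,c[0]-r:c[0]+r,::-1],None,fx=s,fy=s,interpolation=cv2.INTER_NEAREST))
E
python3 - <<'E'
from h import *
for n,cs in(("top",{"blue":(243,199),"red":(118,172)}),("scene",{"blue":(255,203),"red":(325,152)})):
    im=dict(np.load(f"pics/{n}0.npz")); P=pts(im); hsv=cv2.cvtColor(im["color"],cv2.COLOR_RGB2HSV)
    for c,ctr in cs.items():
        crop(im,ctr,40,7,f"pics/{n}_{c}.png")
        h,s,v=cv2.split(hsv); m=((h>105)&(h<130)) if c=="blue" else ((h<6)|(h>174))
        m=m&(s>130); mm=np.zeros_like(m); mm[ctr[1]-40:ctr[1]+40,ctr[0]-40:ctr[0]+40]=1; m&=mm.astype(bool)
        Z=P[...,2]; q=P[m]; print(n,c,m.sum(),np.percentile(Z[m],[5,50,95]))
        top=m&(Z>.104)&(Z<.125); t=P[top]; print(' bar',t.mean(0),len(t)); w,V=np.linalg.eigh(np.cov(t[:,:2].T)); print(' dir',V[:,1],np.degrees(np.arctan2(V[1,1],V[0,1])),'len',np.ptp(t[:,:2]@V[:,1]),np.ptp(t[:,:2]@V[:,0]))
        d=m&(Z>.068)&(Z<.085); print(' disc',P[d].mean(0))
        u=np.argwhere(m)[:,::-1]; (cc,rad)=cv2.minEnclosingCircle(u.astype(np.float32)); print(' encl',cc,rad)
    h,s,v=cv2.split(hsv)
    m=((v>185)&(s<40)).astype(np.uint8)
    k,l,st,ce=cv2.connectedComponentsWithStats(m)
    for i in range(1,k):
        if st[i,4]>2000: 
            r=cv2.minAreaRect(np.argwhere(l==i)[:,::-1].astype(np.float32)); b=cv2.boxPoints(r); print(n,'tray?',st[i],r, ray(im,b,.016).round(3).tolist(), np.median(P[l==i][:,2]))
E
```

```text
top blue 991 [0.07499964 0.07790026 0.11625158]
 bar [0.51319552 0.02030254 0.11449242] 273
 dir [-0.90147484  0.43283151] 154.35261070007272 len 0.061030932044485176 0.018386099240168263
 disc [0.51301631 0.01815694 0.07714034]
 encl (242.11111450195312, 198.44444274902344) 18.897159576416016
top red 1085 [0.07449608 0.07862374 0.11633104]
 bar [0.57752393 0.27043364 0.11367456] 301
 dir [-0.33541488  0.94207052] 109.5977686227347 len 0.05991764941864552 0.019297159595077384
 disc [0.57345173 0.26585802 0.07718684]
 encl (115.37486267089844, 169.2649688720703) 20.376680374145508
top tray? [ 321  155   86   89 5871] ((364.3243103027344, 199.05406188964844), (79.89790344238281, 77.26751708984375), 9.462322235107422) [[0.449, -0.142, 0.016], [0.614, -0.179, 0.016], [0.581, -0.35, 0.016], [0.416, -0.308, 0.016]] 0.006007390026102066
scene blue 412 [0.0736689  0.0765338  0.11518923]
 bar [0.51114879 0.01869307 0.11380254] 105
 dir [-0.88391179  0.46765367] 152.1179012884914 len 0.06153735666343674 0.01859025065440323
 disc [0.51431064 0.0101831  0.07597466]
 encl (254.70481872558594, 195.2349395751953) 16.268115997314453
scene red 489 [0.07338505 0.07713421 0.11540852]
 bar [0.5776519  0.26541964 0.11334026] 111
 dir [-0.30531493  0.95225143] 107.77711177448465 len 0.06381086555545162 0.017731977687288736
 disc [0.57782146 0.26793961 0.07619964]
 encl (325.4590148925781, 142.91311645507812) 15.327837944030762
```

```bash
cd pics
python3 - <<'E'
import cv2,numpy as np
f=lambda n:cv2.imread(n+".png")[:, :]
a=np.hstack([cv2.resize(f("top_blue"),(390,390)),cv2.resize(f("top_red"),(390,390))]);cv2.imwrite("c1.png",a)
a=np.hstack([cv2.resize(f("scene_blue"),(390,390)),cv2.resize(f("scene_red"),(390,390))]);cv2.imwrite("c2.png",a)
E
```

```text
(no output)
```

View pics/c1.png

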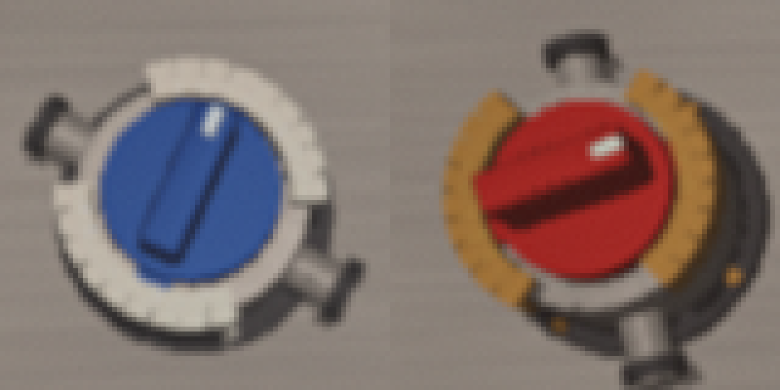

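View pics/c2.png

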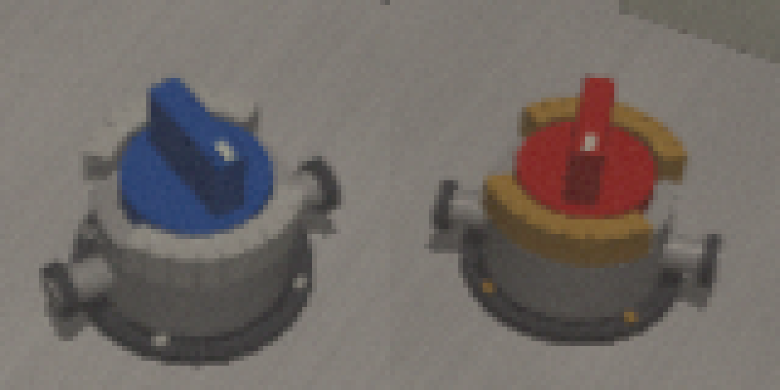

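Blue bar: its white mark is at the far-right end in the top view, so the cover's yaw is about -26°. The red cover's mark and its axis lie 25 cm away. Next I'll triangulate the key points, fit the tray and work out the first move.

Run:
```python
from h import *
T=dict(np.load("pics/top0.npz"));S=dict(np.load("pics/scene0.npz"))
def mark(im,ctr,r):
    hsv=cv2.cvtColor(im["color"],cv2.COLOR_RGB2HSV); x0,y0=ctr
    m=(hsv[...,1]<80)&(hsv[...,2]>150); mm=np.zeros_like(m); mm[y0-r:y0+r+1,x0-r:x0+r+1]=1
    q=np.argwhere(m&mm)[:,::-1]; return q.mean(0),len(q)
# crop px -> image: x=cx-40+px/4.875
a=mark(T,(203+213*80//390,159+122*80//390),4); b=mark(S,(215+int(226/4.875),163+int(150/4.875)),4)
print(a,b,'mark',tri([T,S],[a[0],b[0]]))
for n,im in(("T",T),("S",S)):
    P=pts(im); hsv=cv2.cvtColor(im["color"],cv2.COLOR_RGB2HSV)
    m=(hsv[...,0]>105)&(hsv[...,0]<130)&(hsv[...,1]>110)&(abs(P[...,0]-.513)<.06)&(abs(P[...,1]-.019)<.06)&(P[...,2]>.1)
    c=np.argwhere(m)[:,::-1].astype(np.float32); r=cv2.minAreaRect(c); print(n,r)
    # ring top (z~76) circle
    Z=P[...,2]; d=np.hypot(P[...,0]-.513,P[...,1]-.019)
    k=(abs(Z-.076)<.006)&(d<.065); q=P[k][:,:2]; (cc,rad)=cv2.minEnclosingCircle(q.astype(np.float32)); print(' ring',cc,rad)
    k=(d>.062)&(d<.095)&(Z>.02)&(Z<.05); q=P[k]; q=q-[.5125,.019,0]; th=np.arctan2(q[:,1],q[:,0]); print(' pipe',len(q),np.degrees(np.angle(np.exp(2j*th).mean()))/2, np.median(q[:,2]))
    k=(Z>.009)&(Z<.022)&(abs(P[...,0]-.515)<.13)&(abs(P[...,1]+.245)<.13)
    lab=cv2.connectedComponentsWithStats(k.astype(np.uint8)); 
    q=P[k][:,:2]; print(' tray rim',len(q),cv2.minAreaRect(q.astype(np.float32)), np.percentile(P[k][:,2],[50,95]))
    k=(abs(P[...,0]-.515)<.04)&(abs(P[...,1]+.245)<.04); print(' floor',np.median(Z[k]))
tc=tri([T,S],[ (242.5,194),(254.7,195)])
from rig import readout
s=readout.get_state(); M=rot(s["ee_rot"]); print(M.round(3)); ty=np.degrees(np.arctan2(M[1,1],M[0,1])); print('tool y yaw',ty)
print('delta tool',M.T@(np.array([.5125,.0195,.2])-s["position"]))
```

```text
(array([246.2 , 183.35]), 20) (array([261., 194.]), 1) mark [0.53706067 0.00811504 0.11520759]
T ((240.9587860107422, 195.09278869628906), (9.747323989868164, 32.084938049316406), 23.962491989135742)
 ring (0.5156383514404297, 0.019093554466962814) 0.056310925632715225
 pipe 193 59.22156520248356 0.037034457469746096
 tray rim 1075 ((0.5192230939865112, -0.24694976210594177), (0.18076610565185547, 0.18049900233745575), 78.14517211914062) [0.01580527 0.01893968]
 floor 0.005963787864441017
S ((255.48001098632812, 189.14002990722656), (24.40000343322754, 7.800000190734863), 53.13010025024414)
 ring (0.5116539001464844, 0.018264999613165855) 0.05820600315928459
 pipe 158 59.33318584474647 0.03383326712906287
 tray rim 969 ((0.5145198702812195, -0.24756887555122375), (0.181009441614151, 0.18313513696193695), 78.13162994384766) [0.01455152 0.01781418]
 floor 0.0046416003057454525
[[-0.     0.285 -0.959]
 [ 0.001 -0.959 -0.285]
 [-1.    -0.001 -0.   ]]
tool y yaw -73.45287257443441
delta tool [ 0.03135757 -0.44729818 -0.49676462]
```

>>> carry_out(deltas=[0, -0.53, -0.59, 0, 0, 0, 1, 0, -0.53, -0.59, 0, 0, 0, 1, 0, -0.53, -0.59, 0, 0, 0, 1, 0, -0.53, -0.59, 0, 0, 0, 1, 0, -0.53, -0.59, 0, 0, 0, 1, 0, -0.53, -0.59, 0, 0, 0, 1, 0, -0.53, -0.59, 0, 0, 0, 1, 0, -0.53, -0.59, 0, 0, 0, 1, 0, -0.53, -0.59, 0, 0, 0, 1, 0, -0.53, -0.59, 0, 0, 0, 1], newtons=50)

```text
clock: 1.4
position: [0.413, -0.1441, 0.2312]
ee_rot: [0.102, 0.7, 0.102, -0.7]
contact_force: [0.5, -0.3, -1.1]
width: 0.0855
```

>>> carry_out(deltas=[0, -0.53, -0.59, 0, 0, 0, 1, 0, -0.53, -0.59, 0, 0, 0, 1, 0, -0.53, -0.59, 0, 0, 0, 1, 0, -0.53, -0.59, 0, 0, 0, 1, 0, 0, 0, 1, 0, 0, 1, 0, 0, 0, 1, 0, 0, 1, 0, 0, 0, 1, 0, 0, 1, 0, 0, 0, 1, 0, 0, 1, 0, 0, 0, 1, 0, 0, 1, 0, 0, 0, 1, 0, 0, 1])

```text
clock: 2.65
position: [0.5118, 0.0167, 0.231]
ee_rot: [0.047, -0.705, 0.047, 0.706]
contact_force: [0.5, -0.6, 0.6]
width: 0.0855
```

>>> carry_out(deltas=[0, 0, 0, 1, 0, 0, 1, 0, 0, 0, 1, 0, 0, 1, 0, 0, 0, 1, 0, 0, 1, 0, 0, 0, 1, 0, 0, 1, 0, 0, 0, 0.75, 0, 0, 1, 0, 0, 0, 0, 0, 0, 1])

```text
clock: 3.4
position: [0.5118, 0.0168, 0.231]
ee_rot: [0.162, -0.688, 0.162, 0.689]
contact_force: [-0.2, 0.4, 0.9]
width: 0.0857
```

Run:
```python
from h import *
from rig import readout,eyes
s=readout.get_state(); M=rot(s["ee_rot"]); print(s["clock"],s["position"],s["qpos"],M.round(3).tolist(),s["contact_force"]); print('tool y yaw',np.degrees(np.arctan2(M[1,1],M[0,1])))
im=eyes.get_image("wrist"); cv2.imwrite("pics/w1.png",im["color"][:,:,::-1]); np.savez("pics/w1.npz",**im)
```

```text
3.4 [0.51182795 0.01675219 0.23101783] [-1.03184742e-01  1.81523073e-01  1.63401792e+00 -5.01775918e-05
  1.32663795e+00  1.92864534e+00] [[-0.001, -0.445, -0.896], [0.0, -0.896, 0.445], [-1.0, 0.0, 0.001]] [-0.17857414  0.3606948   0.88952637]
tool y yaw -116.41458875767783
```

View pics/w1.png

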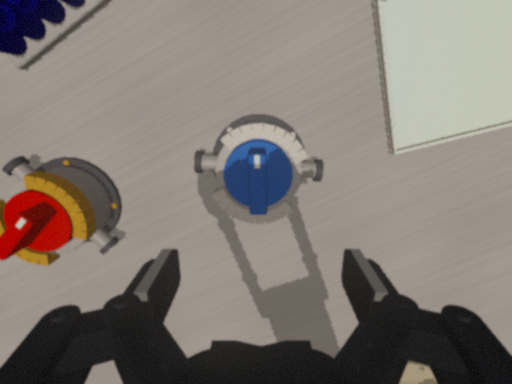

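The wrist view shows the blue bar upright at about (258,180), mark up, midway between the fingers (about 180 and 345). I'll measure its centre and direction here.

Run:
```python
from h import *
im=dict(np.load("pics/w1.npz")); P=pts(im); hsv=cv2.cvtColor(im["color"],cv2.COLOR_RGB2HSV)
Z=P[...,2]; d=np.hypot(P[...,0]-.513,P[...,1]-.019)
m=(hsv[...,0]>105)&(hsv[...,0]<130)&(hsv[...,1]>110)&(d<.06)
t=P[m&(Z>.106)]; w,V=np.linalg.eigh(np.cov(t[:,:2].T)); print('bar',t.mean(0),np.median(t[:,2]),np.degrees(np.arctan(V[1,1]/V[0,1])))
r=t[:,:2]@V; print('mid',V@((r.max(0)+r.min(0))/2),np.ptp(r,axis=0))
k=(abs(Z-.076)<.006)&(d<.063); q=P[k][:,:2]; print('ring',cv2.minEnclosingCircle(q.astype(np.float32)))
u=np.argwhere(m)[:,::-1]; x,y,w_,h_=cv2.boundingRect(u.astype(np.int32)); print(x,y,w_,h_, ray(im,[x+w_/2-.5,y+h_/2-.5],.076))
dm=m&(Z<.09); e=P[dm]; print('disc span',e.min(0),e.max(0),(e.min(0)+e.max(0))/2)
k=(d>.062)&(d<.095)&(Z>.02)&(Z<.05); q=P[k]-[.513,.019,0]; th=np.arctan2(q[:,1],q[:,0]); print('pipe',len(q),np.degrees(np.angle(np.exp(2j*th).mean()))/2)
# triangulate mark: wrist + top
hs=(hsv[...,1]<80)&(hsv[...,2]>150); mm=np.zeros_like(hs); mm[152:170,250:266]=1; u=np.argwhere(hs&mm)[:,::-1]; print(len(u),u.mean(0))
T=dict(np.load("pics/top0.npz")); print('mark',tri([im,T],[u.mean(0),(246.2,183.35)]))
from rig import readout
s=readout.get_state(); M=rot(s["ee_rot"])
for c in([.5125,.0190],[.513,.019]): print(M.T@(np.array([*c,.084])-s["position"])/.06)
```

```text
bar [0.51676187 0.01635666 0.11398698] 0.11401667986074931 -25.401701776081314
mid [0.52716837 0.03795506] [0.06556596 0.05988053]
ring ((0.5146617889404297, 0.016731658950448036), 0.05648645758628845)
50 140 242 223 [[0.47876743 0.15102366 0.076     ]]
disc span [ 0.47886803 -0.0198123   0.07015942] [0.55336957 0.05330667 0.08983579] [0.5161188  0.01674719 0.07999761]
pipe 586 59.31155059941714
58 [256.56896552 159.39655172]
mark [0.53832685 0.00755287 0.10965266]
[ 2.45102428 -0.03950992  0.00663019]
[ 2.45102021e+00 -4.32151451e-02 -8.34111833e-04]
```

>>> carry_out(deltas=[0.5, -0.033, -0.023, 0, 0, 0, 0.6, 0.5, 0, 0, 0, 0, 0, 0.3, 0.5, 0, 0, 0, 0, 0, 0.2, 0.4, 0, 0, 0, 0, 0, 0.2, 0.3, 0, 0, 0, 0, 0, 0.2, 0.25, 0, 0, 0, 0, 0, 0.2, 0, 0, 0, 0, 0, 0, 0.2, 0, 0, 0, 0, 0, 0, 0.2])

```text
clock: 4.45
position: [0.5148, 0.0178, 0.0848]
ee_rot: [-0.162, 0.689, -0.162, -0.688]
contact_force: [-0.2, -0.0, 1.0]
width: 0.0513
```

Run:
```python
from h import *
from rig import readout,eyes
s=readout.get_state(); print(s["position"],s["contact_force"],s["width"])
im=eyes.get_image("wrist"); cv2.imwrite("pics/w2.png",im["color"][:,:,::-1])
```

```text
[0.51477575 0.01776346 0.08483336] [-0.19890269 -0.02877319  0.96884804] 0.05129675096558265
```

View pics/w2.png

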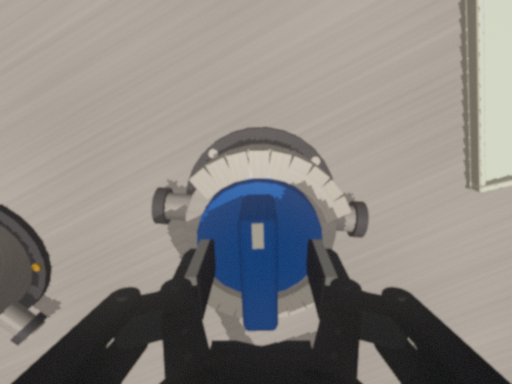

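The bar at (259,265) sits centrally between the pads at about (212,250) and (312,250), nothing touching. I'll close the gripper.

>>> carry_out(deltas=[0, 0, 0, 0, 0, 0, -0.3, 0, 0, 0, 0, 0, 0, -0.6, 0, 0, 0, 0, 0, 0, -1, 0, 0, 0, 0, 0, 0, -1, 0, 0, 0, 0, 0, 0, -1, 0, 0, 0, 0, 0, 0, -1, 0, 0, 0, 0, 0, 0, -1], newtons=50)

```text
clock: 5.38
position: [0.5147, 0.0179, 0.085]
ee_rot: [-0.162, 0.689, -0.162, -0.688]
contact_force: [-0.4, 1.0, 6.6]
width: 0.0172
```

>>> carry_out(deltas=[0, 0, 0, -0.5, 0, 0, -1, 0, 0, 0, -1, 0, 0, -1, 0, 0, 0, -1, 0, 0, -1, 0, 0, 0, -1, 0, 0, -1])

```text
clock: 5.88
position: [0.5148, 0.0176, 0.085]
ee_rot: [-0.076, 0.704, -0.076, -0.702]
contact_force: [-0.9, 0.4, 5.7]
width: 0.0171
```

Run:
```python
from h import *
from rig import readout
s=readout.get_state(); M=rot(s["ee_rot"]);print(s["position"],s["contact_force"],s["moment"],s["width"],np.degrees(np.arctan2(M[1,1],M[0,1])))
```

```text
[0.51483921 0.01760491 0.08504076] [-0.94227884  0.43775517  5.73996385] [ 0.03125231 -0.00215478 -0.20583445] 0.01714784122296149 -102.36339895628923
```

Turned 14° with low forces. Continuing.

>>> carry_out(deltas=[0, 0, 0, -1, 0, 0, -1, 0, 0, 0, -1, 0, 0, -1, 0, 0, 0, -1, 0, 0, -1, 0, 0, 0, -1, 0, 0, -1, 0, 0, 0, -1, 0, 0, -1, 0, 0, 0, -1, 0, 0, -1, 0, 0, 0, -1, 0, 0, -1, 0, 0, 0, -1, 0, 0, -1, 0, 0, 0, -1, 0, 0, -1, 0, 0, 0, -1, 0, 0, -1])

```text
clock: 7.12
position: [0.5153, 0.0178, 0.085]
ee_rot: [0.169, 0.688, 0.169, -0.686]
contact_force: [1.2, 1.2, 4.3]
width: 0.0173
```

>>> carry_out(deltas=[0, 0, 0, -1, 0, 0, -1, 0, 0, 0, -1, 0, 0, -1, 0, 0, 0, -1, 0, 0, -1, 0, 0, 0, -1, 0, 0, -1, 0, 0, 0, -1, 0, 0, -1, 0, 0, 0, -1, 0, 0, -1, 0, 0, 0, -1, 0, 0, -1, 0, 0, 0, -0.75, 0, 0, -1, 0, 0, 0, 0, 0, 0, -1])

```text
clock: 8.25
position: [0.5151, 0.018, 0.085]
ee_rot: [0.346, 0.617, 0.346, -0.616]
contact_force: [1.5, 2.0, 5.9]
width: 0.0169
```

Run:
```python
from h import *
from rig import readout,eyes
s=readout.get_state(); M=rot(s["ee_rot"]);print(s["position"],s["contact_force"],s["moment"],s["width"],np.degrees(np.arctan2(M[1,1],M[0,1])))
im=eyes.get_image("wrist"); cv2.imwrite("pics/w3.png",im["color"][:,:,::-1])
```

```text
[0.5150896  0.01802827 0.08503781] [1.49050675 1.98736206 5.88654551] [0.31187755 0.04981074 0.17550612] 0.016883710217624626 -31.445937064294768
```

View pics/w3.png

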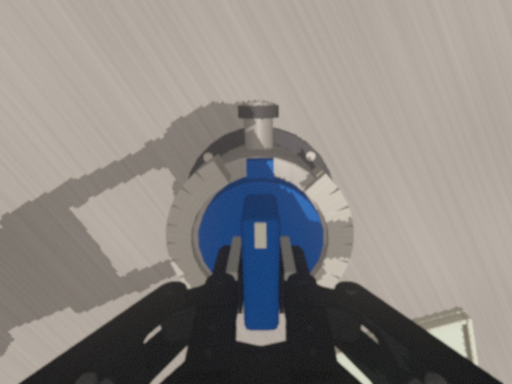

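The blue lug now shows at (260,167) in the open gap between the roofs (gap about 228 to 320), so it is free. Lifting straight up, slowly at first.

>>> carry_out(deltas=[-0.05, 0, 0, 0, 0, 0, -1, -0.1, 0, 0, 0, 0, 0, -1, -0.1, 0, 0, 0, 0, 0, -1, -0.1, 0, 0, 0, 0, 0, -1])

```text
clock: 8.8
position: [0.514, 0.0178, 0.1055]
ee_rot: [-0.346, -0.617, -0.346, 0.617]
contact_force: [0.3, 1.0, -2.9]
width: 0.0168
```

>>> carry_out(deltas=[-0.35, 0, 0, 0, 0, 0, -1, -0.35, 0, 0, 0, 0, 0, -1, -0.35, 0, 0, 0, 0, 0, -1, -0.35, 0, 0, 0, 0, 0, -1, 0, 0, 0, 0, 0, 0, -1])

```text
clock: 9.43
position: [0.5154, 0.0177, 0.191]
ee_rot: [0.347, 0.618, 0.345, -0.616]
contact_force: [0.1, 0.1, -4.6]
width: 0.0171
```

>>> carry_out(deltas=[0, 0.15, 0.234, 0, 0, 0, -1, 0, 0.3, 0.468, 0, 0, 0, -1, 0, 0.3, 0.468, 0, 0, 0, -1, 0, 0.3, 0.468, 0, 0, 0, -1, 0, 0.3, 0.468, 0, 0, 0, -1, 0, 0.3, 0.468, 0, 0, 0, -1, 0, 0.3, 0.468, 0, 0, 0, -1, 0, 0.3, 0.468, 0, 0, 0, -1, 0, 0.1, 0.23, 0, 0, 0, -1, 0, 0, 0, 0, 0, 0, -1])

```text
clock: 10.68
position: [0.5164, -0.2479, 0.1882]
ee_rot: [-0.344, -0.617, -0.346, 0.618]
contact_force: [0.6, -0.2, -3.8]
width: 0.0171
```

Run:
```python
from h import *
from rig import readout,eyes
s=readout.get_state(); M=rot(s["ee_rot"]);print(s["position"],s["contact_force"],s["moment"],s["width"],M.round(3).tolist())
im=eyes.get_image("scene"); cv2.imwrite("pics/s4.png",im["color"][:,:,::-1])
P=pts(im); hsv=cv2.cvtColor(im["color"],cv2.COLOR_RGB2HSV)
p=s["position"]; m=(hsv[...,0]>105)&(hsv[...,0]<130)&(hsv[...,1]>110)&(np.hypot(P[...,0]-p[0],P[...,1]-p[1])<.07)&(P[...,2]>.1)
q=P[m]; print(len(q),np.percentile(q[:,2],[1,10,30,50,70,90,99]))
d=q[q[:,2]<np.median(q[:,2])+.008]; d=d[d[:,2]>np.median(q[:,2])-.008]; c=np.linalg.lstsq(np.c_[d[:,:2]-d[:,:2].mean(0),np.ones(len(d))],d[:,2],rcond=None)[0]; print('tilt',c)
```

```text
[ 0.5163603  -0.24786582  0.18823788] [ 0.55855647 -0.18509146 -3.77348201] [ 0.0419306  -0.01212943  0.01409543] 0.01706419284002937 [[-0.002, 0.852, -0.524], [0.001, -0.524, -0.852], [-1.0, -0.002, -0.0]]
789 [0.1681576  0.17172997 0.17784358 0.17903445 0.18091093 0.21429004
 0.21815503]
tilt [-0.01215748  0.01205163  0.17836036]
```

View pics/s4.png

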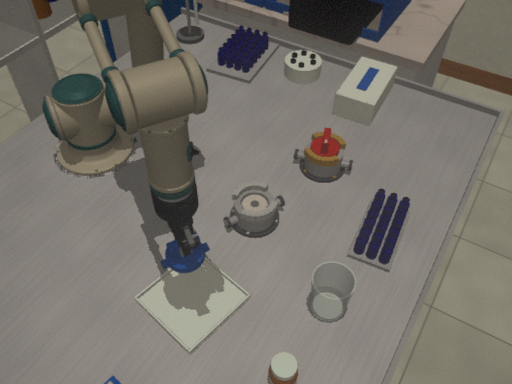

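The scene view shows the cover held level over the tray at (187,255). The housing is open at (255,207) with its filter showing, and the red cover is untouched. Lowering.

>>> carry_out(deltas=[0.3, 0, 0, 0, 0, 0, -1, 0.5, 0, 0, 0, 0, 0, -1, 0.5, 0, 0, 0, 0, 0, -1, 0.5, 0, 0, 0, 0, 0, -1, 0.3, 0, 0, 0, 0, 0, -1, 0.2, 0, 0, 0, 0, 0, -1, 0.1, 0, 0, 0, 0, 0, -1, 0, 0, 0, 0, 0, 0, -1, 0, 0, 0, 0, 0, 0, -1])

```text
clock: 11.85
position: [0.5179, -0.2474, 0.0461]
ee_rot: [0.346, 0.617, 0.345, -0.617]
contact_force: [0.9, -0.3, -3.9]
width: 0.0178
```

>>> carry_out(deltas=[0.05, 0, 0, 0, 0, 0, -1, 0.05, 0, 0, 0, 0, 0, -1, 0, 0, 0, 0, 0, 0, -1])

```text
clock: 12.22
position: [0.5171, -0.247, 0.039]
ee_rot: [-0.346, -0.617, -0.346, 0.617]
contact_force: [-0.6, 0.2, -3.7]
width: 0.0169
```

>>> carry_out(deltas=[0.04, 0, 0, 0, 0, 0, -1, 0.04, 0, 0, 0, 0, 0, -1, 0, 0, 0, 0, 0, 0, -1])

```text
clock: 12.6
position: [0.5172, -0.2471, 0.0342]
ee_rot: [-0.346, -0.617, -0.346, 0.617]
contact_force: [-0.5, -0.6, -2.9]
width: 0.0175
```

>>> carry_out(deltas=[0.025, 0, 0, 0, 0, 0, -1, 0.025, 0, 0, 0, 0, 0, -1, 0, 0, 0, 0, 0, 0, -1])

```text
clock: 12.98
position: [0.5172, -0.2471, 0.0314]
ee_rot: [-0.346, -0.617, -0.346, 0.617]
contact_force: [0.4, -0.2, -4.0]
width: 0.0175
```

>>> carry_out(deltas=[0.02, 0, 0, 0, 0, 0, -1, 0, 0, 0, 0, 0, 0, -1])

```text
clock: 13.22
position: [0.5173, -0.2471, 0.0302]
ee_rot: [-0.346, -0.617, -0.346, 0.617]
contact_force: [0.6, 0.2, -3.1]
width: 0.0174
```

>>> carry_out(deltas=[0.02, 0, 0, 0, 0, 0, -1, 0, 0, 0, 0, 0, 0, -1])

```text
clock: 13.48
position: [0.5174, -0.2473, 0.0301]
ee_rot: [0.346, 0.617, 0.346, -0.617]
contact_force: [-2.2, 0.4, 4.5]
width: 0.0169
```

Contact: z stopped at 0.030 and the force flipped to +4.5 N. Releasing.

>>> carry_out(deltas=[0, 0, 0, 0, 0, 0, -0.3, 0, 0, 0, 0, 0, 0, 0, 0, 0, 0, 0, 0, 0, 0.2, 0, 0, 0, 0, 0, 0, 0.2])

```text
clock: 13.98
position: [0.5174, -0.2472, 0.029]
ee_rot: [-0.346, -0.617, -0.346, 0.617]
contact_force: [-0.4, -0.3, -0.2]
width: 0.051
```

>>> carry_out(deltas=[-0.1, 0, 0, 0, 0, 0, 0.2, -0.3, 0, 0, 0, 0, 0, 0.2, -0.5, 0, 0, 0, 0, 0, 0.2, -0.7, 0, 0, 0, 0, 0, 0.2, -0.7, 0, 0, 0, 0, 0, 0.2, -0.7, 0, 0, 0, 0, 0, 0.2, 0, 0, -0.8, 0, 0, 0, 0.2, 0, 0, -0.8, 0, 0, 0, 0.2, 0, 0, -0.8, 0, 0, 0, 0.2, 0, 0, 0, 0, 0, 0, 0.2])

```text
clock: 15.22
position: [0.5938, -0.1214, 0.2094]
ee_rot: [0.347, 0.617, 0.347, -0.616]
contact_force: [-0.3, -1.6, -0.1]
width: 0.0513
```

```bash
python3 - <<'E'
from h import *
from rig import readout,eyes
s=readout.get_state(); print(s["clock"],s["position"],s["contact_force"],s["width"])
for n in("scene","top"):
    im=eyes.get_image(n); cv2.imwrite(f"pics/{n}5.png",im["color"][:,:,::-1])
    P=pts(im); hsv=cv2.cvtColor(im["color"],cv2.COLOR_RGB2HSV)
    m=(hsv[...,0]>105)&(hsv[...,0]<130)&(hsv[...,1]>110)&(np.hypot(P[...,0]-.517,P[...,1]+.247)<.08)
    q=P[m]; print(n,len(q)); d=q[(q[:,2]<.032)]; print(' disc',np.median(d,0),'bar top',np.percentile(q[:,2],98))
    c=np.linalg.lstsq(np.c_[d[:,:2]-d[:,:2].mean(0),np.ones(len(d))],d[:,2],rcond=None)[0]; print(' tilt',c)
    r=((hsv[...,0]<6)|(hsv[...,0]>174))&(hsv[...,1]>130)&(P[...,2]>.104)&(P[...,2]<.125)&(np.hypot(P[...,0]-.577,P[...,1]-.267)<.06)
    t=P[r]
    if len(t)>10:
        w,V=np.linalg.eigh(np.cov(t[:,:2].T)); print(' red',t.mean(0),np.degrees(np.arctan2(V[1,1],V[0,1])))
E
cd pics; python3 -c "
import cv2,numpy as np
cv2.imwrite('c5.png',cv2.resize(np.hstack([cv2.imread('scene5.png'),cv2.imread('top5.png')]),(800,300),interpolation=cv2.INTER_AREA))"
```

```text
15.225 [ 0.59384355 -0.12137891  0.20937312] [-0.26073853 -1.61008406 -0.06480492] 0.05125185219417876
scene 653
 disc [ 0.53006947 -0.25828934  0.02033501] bar top 0.06078389602532653
 tilt [ 0.03012928 -0.02974744  0.01970639]
 red [0.57730333 0.26606691 0.11269664] 107.48677326097916
top 414
 disc [ 0.54065359 -0.25150083  0.02173465] bar top 0.06230004857242858
 tilt [ 0.02125673 -0.07414802  0.02101049]
 red [0.57768796 0.27017919 0.1140221 ] 109.38608942918373
```

View pics/c5.png

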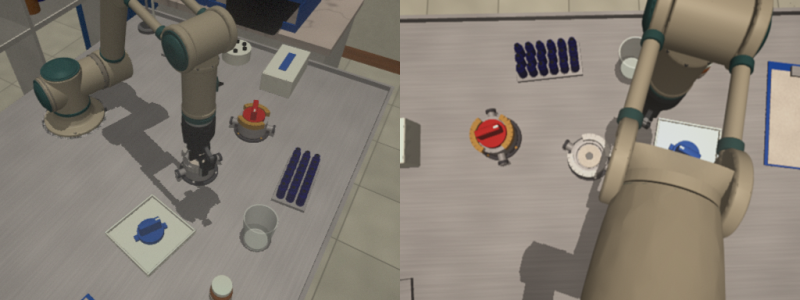

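The cover sits flat and central in the tray with its bar up. The gripper is clear and the red cover hasn't changed. Handing in.

```bash
python3 -c "
from rig import job
print(job.sign_off())"
```

```text
the job is handed in; nothing more can be done
None
```

I twisted the blue cover about 85° anticlockwise, until its lug showed in the open gap of the housing. I then lifted it straight off, set it down in the middle of the white tray with the grip bar up, let go and moved clear. The job was handed in at about 15 s of the 42 s allowed.

**Last checks:**
- **Height in the tray:** the top of the disc measures 20–22 mm above the bench (21 expected). The bar top measures 61–62 mm (59 expected), so the cover is on the tray floor.
- **Flatness:** the plane fits to the disc gave slopes of 0.03 to 0.07. The arm partly hid the cover in the top view, and the fit takes in the lugs and lower bar pixels. They therefore say little, and I judged it flat from the heights and the scene picture.
- **Red cover:** its bar centre was within 1 mm and its direction within 0.3° of the first measurements.
- **Forces:** readings at the end of each move stayed under 7 N, including about 4.5 N at touchdown.

The three cameras disagreed by up to about 4 mm on where the cover's axis was. I used the average, which the housing's sideways play allowed for.

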